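# Set the board under the punch and hold the mallet ready

### The job

Slide the board flat along the bench, without lifting it, until its pencilled cross sits right under the tip of the punch in the punch stand, and let go of it. Then draw the wooden mallet out of its leaning holder, turn it until the handle is level with one striking face down, and hold it poised over the punch's head with a gap of 2 to 7 cm, ready for a blow but without striking: finish there, still holding the mallet. Leave the board on its mark and the other things on the bench where they are.

Things in the scene. Friction and masses are not known exactly. Their poses are not given: they have to be found in the camera images.
- mark (a point): Centre of the pencilled cross (thin dark lines 26 mm long) on the board's top face, 28 mm above the bench, on the middle of its width. Axes: y along the board, from its middle to the end nearer the cross (that end is 45 mm beyond the cross); x across the board, z up.
- board_mid (a point): Centre of the board, 14 mm above the bench, 75 mm from the cross towards the far end; axes as for the mark. The end away from the cross can be gripped across the 50 mm width from above.
- punch_tip (a point): Tip of the steel punch, pointing straight down, 36 mm above the bench (8 mm above the board's top). The punch is fixed in the stand and does not move. Axes: those of the stand.
- punch_head (a point): Centre of the top of the punch's head, straight above the tip, 138 mm above the bench: a flat steel disc 22 mm across, the highest part of the stand.
- mallet_head (a point): Centre of the mallet's head, a wooden cylinder 48 mm across and 90 mm long with a striking face at each end (both alike, 45 mm from the centre). Axes: z along the head through both faces, x along the handle from its foot towards the head, y across the handle.
- mallet_grip (a point): Point on the mallet's handle 60 mm from the head's centre, close to the balance point: the place to pinch it across its 18 mm flats (closing along y), coming from the +z side, square to the handle or steeper. Axes as for mallet_head.
- mallet_foot (a point): Foot of the mallet's handle, 240 mm from the head's centre. Axes as for mallet_head.
- slot_bottom (a point): Bottom of the holder's slot, where the mallet's foot rests at the start. The slot fits loosely (3 mm of play up and down, 5 mm sideways) about the lower 70 mm of the handle and slopes up at 45 degrees in the holder's +x direction; the handle must be drawn out along its own length.
- holder: Plywood tool holder, fixed; base plate 170 x 100 mm. Origin on the bench below it; x is the direction in which the slot slopes up, z up. The slot's bottom is at x = -55, z = 37 mm.
- stand: Punch stand, fixed. Origin on the bench straight below the tip; x towards its column, z up. Grey arm 30 mm wide, 70 to 104 mm above the bench (round boss 36 mm across at the punch), running to a steel column 34 mm thick, 135 mm behind the punch, on a foot plate 100 mm wide, 14 mm thick, that begins 100 mm behind the punch.
- board: The board: loose plain light wooden bar 50 mm wide (x), 240 mm long (y), 28 mm thick, about 0.24 kg, lying flat on the bench. Origin under its centre, axes as for the mark.
- mallet: Wooden mallet, about 0.26 kg; origin at the head's centre. Its body axes are tilted 45 degrees about y from its shape: use those of mallet_head. The handle has a rectangular section, 18 mm along y by 26 mm along z, and is straight down to its foot. In the holder it slopes up at about 45 degrees (sagging 2 or 3 degrees), head uppermost, mallet_head's z pointing up and back.
- hammer: Bystander: hammer lying on the bench, 270 mm long.
- glue: Bystander: grey glue bottle, 60 mm across, 160 mm tall, standing; origin under it.
- square: Bystander: try square lying flat, dark stock 110 mm, steel blade 150 mm.
- plane: Bystander: small hand plane, 155 mm long, 46 mm wide, about 75 mm tall.
- offcut: Bystander: dark wood offcut, 70 x 90 x 35 mm.
- tin: Bystander: open steel tin, 72 mm across, 75 mm tall.
- pencil: Bystander: flat carpenter's pencil, 110 x 14 x 8 mm.
There are look-alikes about, which are no part of the job. What is shaped like the mallet but pink is not meant.

How it is judged:
By the outcome, as a careful person would: the job done as asked, in the order asked, and still so for the second after the job is handed in, while the arm keeps its last pose, push and grip.
It also fails if it takes over 51 s, if anything falls off the work surface, if the arm or the gripper's body presses on something with over 40 N, if the wrist force passes 120 N, or if a joint passes its speed limit or range.

### The arm

A 6-joint arm with a two-finger parallel gripper is mounted at the origin on the work surface. World frame = base frame: x ahead of the robot, y to its left, z up, the work surface at z = 0. Lengths are in m, angles in rad, forces in N, time in s.
With the tool pointing down it reaches from about 0.275 to 0.775 m from the base axis. Payload 14.6 kg.
Tool frame: the origin (TCP) lies midway between the tips of the shut fingers; the grasp point (between the pads) lies 19 mm behind it; z points along the fingers, y is the direction in which the jaws open and shut (so a half turn about z gives the same grasp; the last joint's range is limited). The gripper opens to 85 mm and grips with 20 to 120 N. Pads are 22 mm wide; open, the fingers measure 114 mm over their backs; the gripper's body (76 mm by 85 mm) begins 54 mm behind the grasp point. The pads swing forward as they close: fully open they stand 13 mm farther back than shut.
Start: joints at [1.045, 0.263, -0.048, 1.259, 0, 1.415], TCP at [0.19, 0.489, 0.231] pointing down, gripper open.
Joint ranges: [-2.65, 2.65], [-0.89, 1.7], [-1.18, 1.37], [-2.13, 2.11], [-1.35, 1.29], [-3.14, 3.14]. Speed limits (rad/s): [1.89, 1.89, 2.57, 2.79, 3.14, 3.14].

### API

Orientations are given as a rotation vector (axis times angle).
In Python, from cell import ctrl gives the robot as it stands. The module is installed in compiled form; this text tells all that it offers.
- The arm moves only by the tool carry_out, never from a script. Its argument "rows" is a list of rows, each an object with "dp": the shift along the world's x, y, z in mm, a list of three; "dr": the turn, a rotation vector about the world's x, y, z in degrees, a list of three; "fingers": the opening, from 0 (shut) to 1 (fully open). In form: [{"dp": [tx, ty, tz], "dr": [rx, ry, rz], "fingers": fingers}, ...]. A call has 1 to 5 rows; each row is the pose to reach, as a shift and turn from the pose commanded when the call began; what a row does not reach only later rows make up. A row lasts 1/8 s, in which the tool goes at most 62.5 mm and 10.7 degrees, less where a joint would pass 70% of its speed; a pose out of reach is approached as far as the arm can. A call with a gripper value outside its range is refused whole. The fingers move at their own pace and stop on an object; the grip force is fixed at half the most. Time passes only in rows, so rows that repeat a pose let the fingers close. It gives the time, the measured TCP pose, the force and the opening at its end, in the units of the state.
- ctrl.observe(): the state, without advancing time (a new reading comes with each control period).
- ctrl.camera(name): name is "side" or "top"; returns a dict with "frame" (420x560x3 uint8, red, green, blue), "fovy" (degrees; the focal length in pixels is half the picture's height over the tangent of half this angle, whatever the lens; pixels are square), "cx", "cy" (the principal point, pixels), "eye" and "attitude" of the camera in the world. Camera axes: x right, y down, z forward; pixel columns grow to the right and rows downward; lengths in m; the calibration is good to about 2 mm. A picture is of the moment at which its call begins. There is no depth.
- ctrl.finish_job(): hands the job in, once; it reports no verdict.
The state is a dict: "time": time; "joints": joint angles; "qvel": joint speeds; "effort": joint torques, N m; "tcp_pos": TCP position; "ee_rot": TCP orientation; "contact_force": force on the tool from outside, world axes, zero at the start; "ft_torque": the same for the moment, N m; "finger_gap": finger opening in m.
Only numpy, scipy, OpenCV 4.12 (cv2) and the standard library are available. Lean on these libraries where they do the work, as an engineer would, in place of code of your own. Each camera call takes 0.05 s, during which the arm holds its last target.

## Working session

There is one attempt and no reset: what is moved stays moved. The work goes in short steps, Python scripts to look and compute and a tool call to move; the robot and the scene stay as the last step left them, time stands still between calls to the robot, and variables do not carry over. Pictures are saved under pics/ and viewed, and the job is handed in when it is done.

Besides the shell and the picture viewer there is one more tool, called after ">>>" by a JSON object that holds its "method" and its "body", one argument or row to a line. carry_out: Moves the arm, as the interface text tells. Its arguments: {"type":"object","properties":{"rows":{"type":"array"}},"required":["rows"]}

```bash
ls; mkdir -p pics; cat > h.py <<'E'
import numpy as np, cv2
from cell import ctrl
from scipy.spatial.transform import Rotation as R
def cam(n):
    c=ctrl.camera(n); return c
def K(c):
    h=c['frame'].shape[0]; f=h/2/np.tan(np.radians(c['fovy'])/2); return f
def att(c):
    a=np.array(c['attitude'],float)
    if a.shape==(3,3): return a
    if a.size==3: return R.from_rotvec(a).as_matrix()
    return None
def ray(c,u,v):
    f=K(c); d=att(c)@np.array([(u-c['cx'])/f,(v-c['cy'])/f,1.]); return np.array(c['eye']),d/np.linalg.norm(d)
def onz(c,u,v,z):
    e,d=ray(c,u,v); return e+d*(z-e[2])/d[2]
def proj(c,p):
    q=att(c).T@(np.array(p)-np.array(c['eye'])); f=K(c); return c['cx']+f*q[0]/q[2], c['cy']+f*q[1]/q[2]
def tri(c1,p1,c2,p2):
    e1,d1=ray(c1,*p1); e2,d2=ray(c2,*p2)
    A=np.c_[d1,-d2]; s=np.linalg.lstsq(A,e2-e1,rcond=None)[0]
    a=e1+s[0]*d1;b=e2+s[1]*d2
    return (a+b)/2, np.linalg.norm(a-b)
def save(c,name,crop=None,k=1):
    im=c['frame'][:,:,::-1]
    if crop: x0,y0,x1,y1=crop; im=im[y0:y1,x0:x1]
    if k!=1: im=cv2.resize(im,None,fx=k,fy=k,interpolation=cv2.INTER_CUBIC)
    cv2.imwrite('pics/'+name,im)
E
python3 - <<'E'
from h import *
import pickle
print(ctrl.observe())
cs={}
for n in('side','top'):
    c=cam(n);cs[n]=c;print({k:c[k] for k in c if k!='frame'}); save(c,n+'0.png',k=1.4)
pickle.dump(cs,open('c0.pkl','wb'))
E
```

```text
pics
{'time': 0.0, 'joints': array([ 1.04466493e+00,  2.63531124e-01, -4.89323812e-02,  1.25941831e+00,
        1.42990829e-05,  1.41550844e+00]), 'qvel': array([ 0.00092042, -0.00175402,  0.00129775, -0.00025475, -0.00035606,
       -0.00090378]), 'effort': array([-8.35414085e-05, -6.37608361e+01,  3.84563684e+01,  1.38032614e-02,
       -1.72570999e-04,  1.71645200e-05]), 'tcp_pos': array([0.190114  , 0.48906895, 0.23082253]), 'ee_rot': array([-5.79117967e-01, -3.08737115e+00,  1.59937857e-03]), 'contact_force': array([ 0.48292807,  0.6337993 , -0.54603345]), 'ft_torque': array([-0.01550056,  0.05787997,  0.00228751]), 'finger_gap': 0.08543889987067624}
{'fovy': 51.84749981738808, 'cx': 284.4191481015809, 'cy': 207.17722617019334, 'eye': array([ 0.27070829, -0.72955315,  0.92648315]), 'attitude': array([-2.34430587,  0.49807095, -0.17601099])}
{'fovy': 47.5609071613421, 'cx': 283.3586582522178, 'cy': 215.7217633841132, 'eye': array([ 0.48941506, -0.06543518,  1.32832133]), 'attitude': array([-2.22343088,  2.17898399, -0.06204629])}
```

View pics/side0.png

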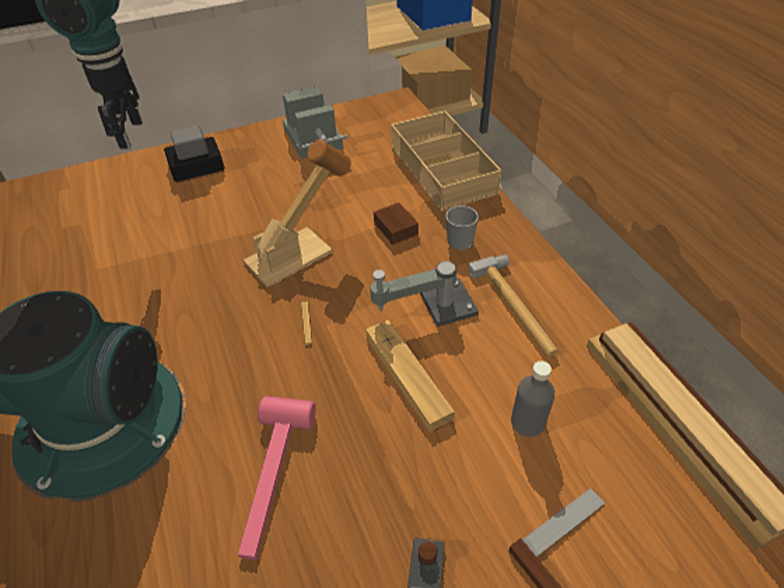

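View pics/top0.png

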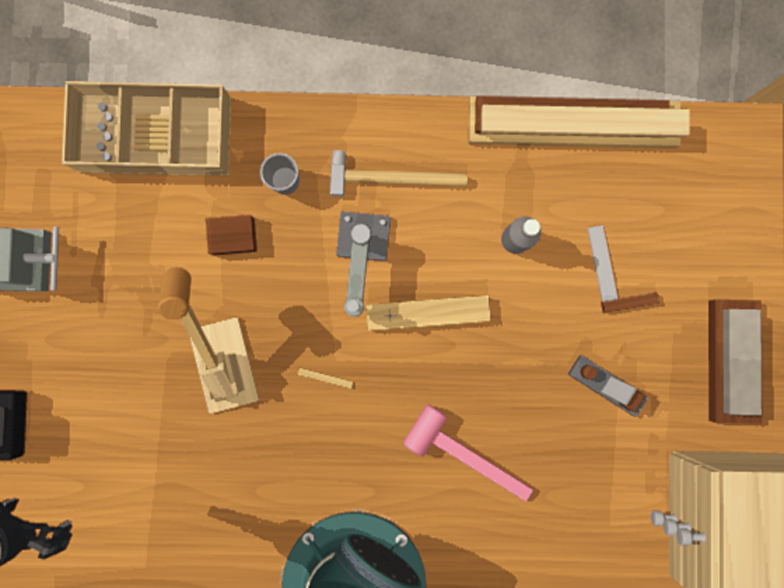

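Side shows the wooden mallet (head ~(328,158)/1.4) in its holder, the pink decoy on the bench, and the board with its cross near (388,338)/1.4. In the top view the board's cross is at ~(390,315)/1.4, the punch head at ~(354,308)/1.4 and the mallet head at ~(175,292)/1.4. Next: enlarge these.

```bash
python3 - <<'E'
from h import *
import pickle
cs=pickle.load(open('c0.pkl','rb'))
save(cs['top'],'t_b.png',(230,140,370,245),5)
save(cs['side'],'s_b.png',(250,180,350,310),4)
save(cs['top'],'t_m.png',(105,180,195,300),5)
save(cs['side'],'s_m.png',(165,90,265,210),5)
E
```

```text
(no output)
```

View pics/t_b.png

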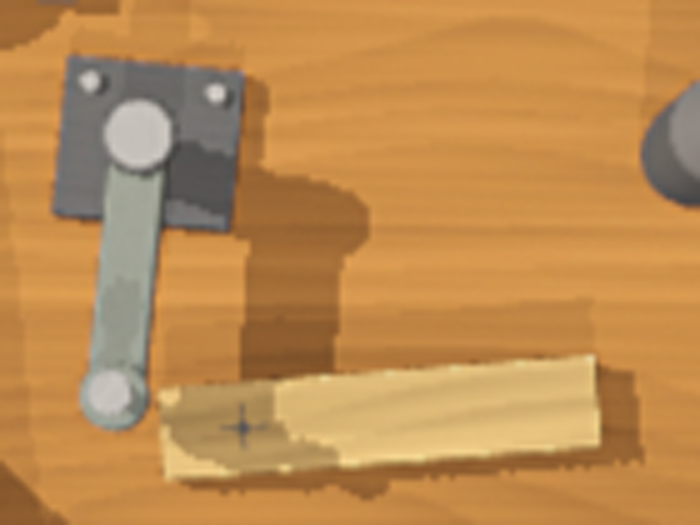

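View pics/s_b.png

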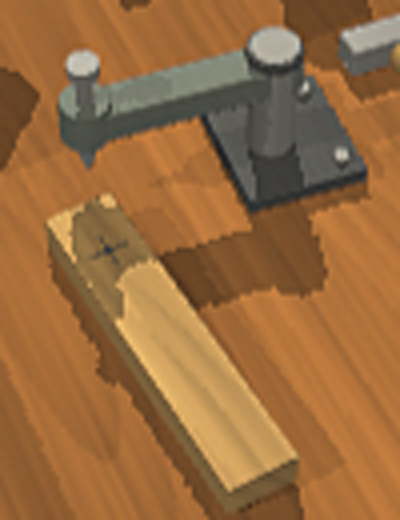

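View pics/t_m.png

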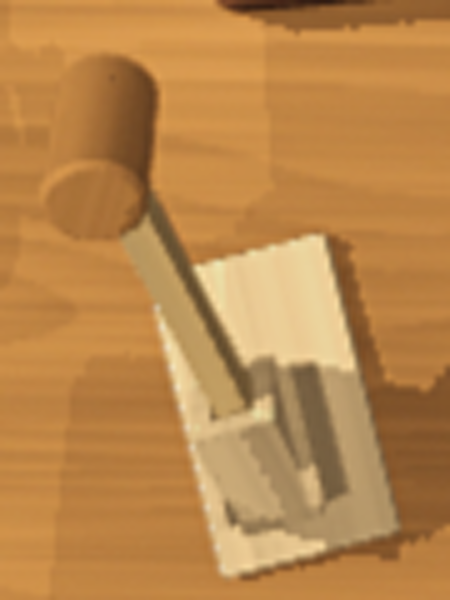

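View pics/s_m.png

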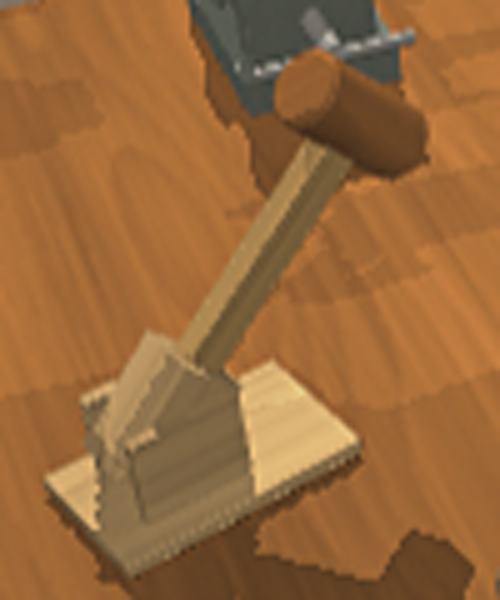

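```bash
cat > m.py <<'E'
from h import *
import pickle
cs=pickle.load(open('c0.pkl','rb'));T=cs['top'];S=cs['side']
f=lambda x0,y0,k:(lambda u,v:(x0+(u+.5)/k-.5,y0+(v+.5)/k-.5))
tb=f(230,140,5);sb=f(250,180,4);tm=f(105,180,5);sm=f(165,90,5)
np.set_printoptions(precision=4,suppress=True)
E
python3 - <<'E'
from m import *
print('cross',onz(T,*tb(242,427),.028),onz(S,*sb(108,250),.028),tri(T,tb(242,427),S,sb(108,250)))
print('punchhead',onz(T,*tb(110,392),.138),onz(S,*sb(83,62),.138),tri(T,tb(110,392),S,sb(83,62)))
print('tip side',onz(S,*sb(88,166),.036))
print('column',onz(T,*tb(139,134),.138))
for p in[(160,390),(165,480),(600,445),(597,355)]: print('bc',onz(T,*tb(*p),.028))
for p in[(66,55),(243,72),(230,230),(53,215)]: print('foot',onz(T,*tb(*p),.014))
for p in[(325,235),(400,532),(225,577),(155,305)]: print('hold',onz(T,*tm(*p),.012))
for p in[(275,358),(358,445),(130,575),(47,485)]: print('holdS',onz(S,*sm(*p),.012))
print('face',tri(T,tm(93,200),S,sm(308,88)))
E
```

```text
cross [ 0.5262 -0.0617  0.028 ] [ 0.5257 -0.0615  0.028 ] (array([ 0.5259, -0.0617,  0.0281]), np.float64(0.0005200468240627523))
punchhead [0.5392 0.0042 0.138 ] [0.5398 0.0049 0.138 ] (array([0.5393, 0.0041, 0.1389]), np.float64(0.0003053118537189926))
tip side [0.5395 0.0057 0.036 ]
column [ 0.6692 -0.0073  0.138 ]
bc [ 0.5455 -0.0166  0.028 ]
bc [ 0.4964 -0.0204  0.028 ]
bc [ 0.5203 -0.2575  0.028 ]
bc [ 0.5695 -0.2552  0.028 ]
foot [0.7312 0.0403 0.014 ]
foot [ 0.7238 -0.0582  0.014 ]
foot [ 0.6355 -0.0528  0.014 ]
foot [0.6418 0.0453 0.014 ]
hold [0.5162 0.2369 0.012 ]
hold [0.3543 0.1908 0.012 ]
hold [0.328  0.2857 0.012 ]
hold [0.4758 0.329  0.012 ]
holdS [0.492 0.333 0.012]
holdS [0.5137 0.2328 0.012 ]
holdS [0.3551 0.1832 0.012 ]
holdS [0.3289 0.2782 0.012 ]
face (array([0.5265, 0.2931, 0.2312]), np.float64(0.0017544424525751028))
```

```bash
python3 - <<'E'
from m import *
save(T,'t_m2.png',(110,185,165,270),9)
save(S,'s_m2.png',(195,95,255,170),9)
c=[(521/1.4,240/1.4)]
print('glue',onz(T,378,163,.16),onz(T,373,170,.08), onz(S,541/1.4,370/1.4,.16))
E
```

```text
glue [ 0.6807 -0.3061  0.16  ] [ 0.6749 -0.3096  0.08  ] [ 0.6801 -0.3131  0.16  ]
```

View pics/t_m2.png

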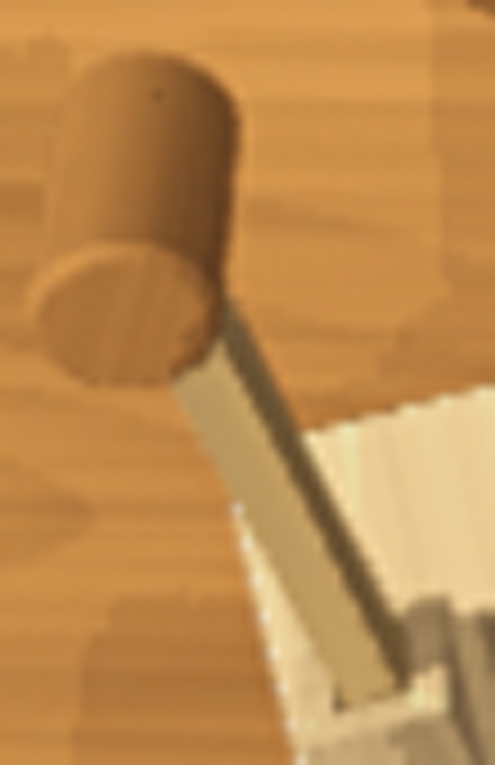

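View pics/s_m2.png

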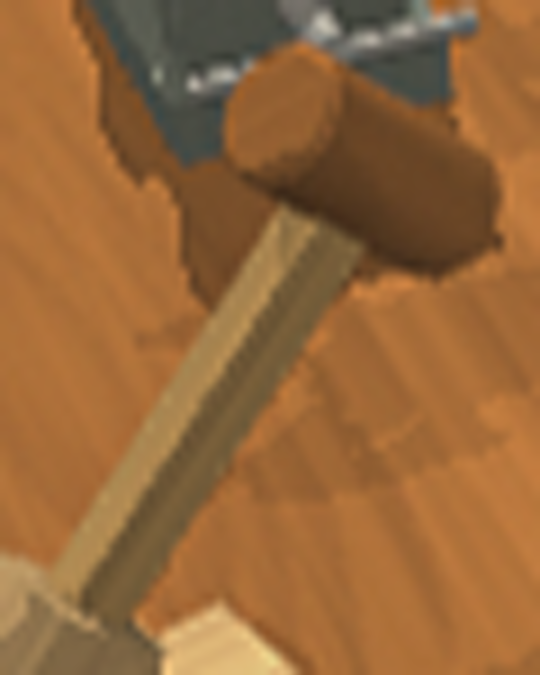

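```bash
cat >> m.py <<'E'
t2=f(110,185,9); s2=f(195,95,9)
def line3(T,ta,tb_,S,sa,sb_):
    e1,a=ray(T,*ta);_,b=ray(T,*tb_);n1=np.cross(a,b);n1/=np.linalg.norm(n1)
    e2,c=ray(S,*sa);_,d=ray(S,*sb_);n2=np.cross(c,d);n2/=np.linalg.norm(n2)
    dr=np.cross(n1,n2);dr/=np.linalg.norm(dr)
    if dr[2]<0: dr=-dr
    p=np.linalg.lstsq(np.array([n1,n2,dr]),np.array([n1@e1,n2@e2,dr@np.array([.5,.28,.15])]),rcond=None)[0]
    return p,dr
E
python3 - <<'E'
from m import *
A=line3(T,t2(220,340),t2(402,685),S,s2(322,225),s2(90,610))
B=line3(T,t2(175,380),t2(345,705),S,s2(282,205),s2(55,575))
for p,d in(A,B): print(p,d,'yaw',np.degrees(np.arctan2(d[1],d[0])),'el',np.degrees(np.arcsin(d[2])))
F,g=tri(T,t2(125,314),S,s2(285,114)); print('face',F,g)
d=A[1]+B[1];d/=np.linalg.norm(d)
# foot: top-centre line
pm=(A[0]+B[0])/2
y=np.cross([0,0,1],d);y/=np.linalg.norm(y);z=np.cross(d,y)
print('sep y',(B[0]-A[0])@y,(B[0]-A[0])@z)
ax=pm-z*.013
print('ax',ax,'d',d,'y',y,'z',z)
H=F-.045*z; print('H from face',H,'off axis',(H-ax)@y,(H-ax)@z)
H2=ax+d*((H-ax)@d); print('H2',H2,'foot',H2-.24*d,'grip',H2-.06*d)
for nm,P in(('H',H2),('foot',H2-.24*d),('F',H2+.045*z),('B',H2-.045*z)): print(nm,proj(T,P),proj(S,P))
E
```

```text
[0.497  0.278  0.1534] [0.6853 0.1852 0.7044] yaw 15.125454344985634 el 44.777793302355946
[0.4889 0.2902 0.1583] [0.6906 0.1754 0.7017] yaw 14.252942264583796 el 44.560364374459354
face [0.5266 0.2926 0.2315] 0.0013058099736188043
sep y 0.013850808157237394 0.0068561902843857275
ax [0.5018 0.2864 0.1466] d [0.6879 0.1803 0.703 ] y [-0.2536  0.9673  0.    ] z [-0.68   -0.1783  0.7112]
H from face [0.5572 0.3006 0.1995] off axis -0.000293479713333831 -0.002636293900210617
H2 [0.5554 0.3004 0.2013] foot [0.3903 0.2571 0.0326] grip [0.5141 0.2896 0.1592]
H (np.float64(124.81068757867786), np.float64(207.47318655474095)) (np.float64(235.7424990077953), np.float64(112.28451190408936))
foot (np.float64(158.8836090349668), np.float64(272.8777917276683)) (np.float64(194.26454238553433), np.float64(180.24300914927687))
F (np.float64(123.32534178583632), np.float64(219.9569167196372)) (np.float64(225.30362143016907), np.float64(106.85741868610589))
B (np.float64(126.21052681432604), np.float64(195.7081043925358)) (np.float64(245.59083420670288), np.float64(117.40458662179417))
```

```bash
python3 - <<'E'
from m import *
o=ctrl.observe();M=R.from_rotvec(o['ee_rot']).as_matrix();print(M)
bd=np.array([-.1,.995]);print('tool y yaw',np.degrees(np.arctan2(M[1,1],M[0,1])),'want',np.degrees(np.arctan2(.1,.995)))
print(o['tcp_pos'])
for L in(.165,.17): print(np.array([.526,-.0616])-L*bd)
E
```

```text
[[-0.9321  0.3623 -0.0005]
 [ 0.3623  0.9321 -0.0008]
 [ 0.0002 -0.0009 -1.    ]]
tool y yaw 68.75768799565337 want 5.739098498089606
[0.1901 0.4891 0.2309]
[ 0.5425 -0.2258]
[ 0.543  -0.2308]
```

>>> {"method": "carry_out", "body": {
  "rows": [
    {"dp": [26, -52, 16], "dr": [0, 0, -5], "fingers": 0.85},
    {"dp": [52, -104, 32], "dr": [0, 0, -10], "fingers": 0.85},
    {"dp": [78, -156, 48], "dr": [0, 0, -15], "fingers": 0.85},
    {"dp": [104, -208, 60], "dr": [0, 0, -20], "fingers": 0.85},
    {"dp": [130, -262, 70], "dr": [0, 0, -25], "fingers": 0.85}
  ]
}}

```text
time: 0.72
tcp_pos: [0.3206, 0.2257, 0.3017]
ee_rot: [1.237, 2.888, 0.0]
contact_force: [1.0, 1.0, -0.8]
finger_gap: 0.0726
```

>>> {"method": "carry_out", "body": {
  "rows": [
    {"dp": [26, -52, 0], "dr": [0, 0, -5], "fingers": 0.85},
    {"dp": [52, -104, 0], "dr": [0, 0, -10], "fingers": 0.85},
    {"dp": [78, -156, 0], "dr": [0, 0, -15], "fingers": 0.85},
    {"dp": [104, -208, 0], "dr": [0, 0, -20], "fingers": 0.85},
    {"dp": [130, -262, 0], "dr": [0, 0, -25], "fingers": 0.85}
  ]
}}

```text
time: 1.35
tcp_pos: [0.4506, -0.0366, 0.3012]
ee_rot: [-1.834, -2.551, -0.0]
contact_force: [0.8, 0.7, 0.4]
finger_gap: 0.0724
```

>>> {"method": "carry_out", "body": {
  "rows": [
    {"dp": [26, -52, -20], "dr": [0, 0, -5], "fingers": 0.85},
    {"dp": [52, -104, -60], "dr": [0, 0, -9], "fingers": 0.85},
    {"dp": [80, -156, -100], "dr": [0, 0, -13], "fingers": 0.85},
    {"dp": [92, -191, -140], "dr": [0, 0, -13], "fingers": 0.85},
    {"dp": [92, -191, -180], "dr": [0, 0, -13], "fingers": 0.85}
  ]
}}

```text
time: 1.98
tcp_pos: [0.5428, -0.2282, 0.1191]
ee_rot: [2.11, 2.328, -0.0]
contact_force: [-0.0, 0.1, -0.4]
finger_gap: 0.0729
```

>>> {"method": "carry_out", "body": {
  "rows": [
    {"dp": [0, 1, -40], "dr": [0, 0, 0], "fingers": 0.85},
    {"dp": [0, 2, -80], "dr": [0, 0, 0], "fingers": 0.85},
    {"dp": [0, 2, -109], "dr": [0, 0, 0], "fingers": 0.85},
    {"dp": [0, 2, -109], "dr": [0, 0, 0], "fingers": 0.85}
  ]
}}

```text
time: 2.48
tcp_pos: [0.5409, -0.2229, 0.0105]
ee_rot: [-2.104, -2.327, 0.001]
contact_force: [0.5, -0.4, 0.4]
finger_gap: 0.0726
```

```bash
python3 - <<'E'
from m import *
print(ctrl.observe()['tcp_pos'],ctrl.observe()['contact_force'])
c=cam('side');save(c,'s1.png',(240,150,400,320),3.5);c=cam('top');save(c,'t1.png',(230,140,390,260),4)
E
```

```text
[ 0.5409 -0.2229  0.0105] [ 0.4666 -0.4043  0.4228]
```

View pics/s1.png

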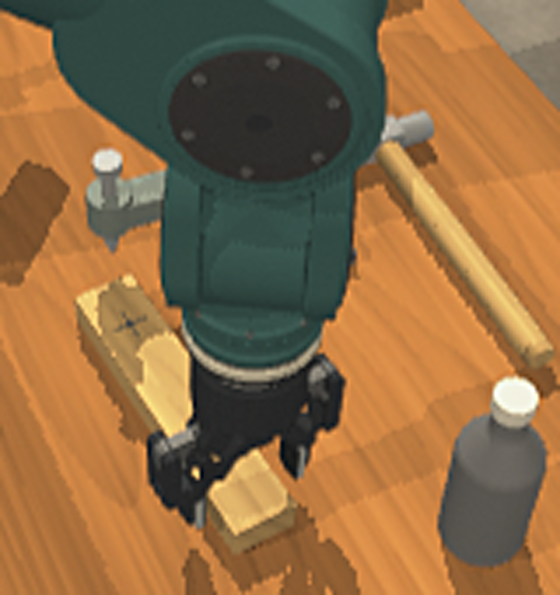

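View pics/t1.png

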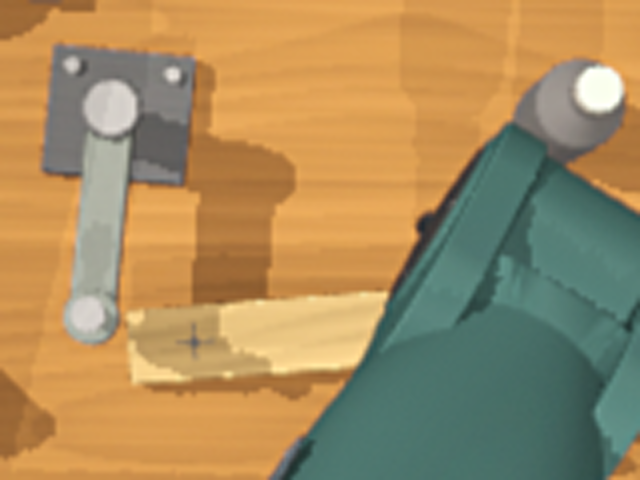

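The side view shows the fingers straddling the board, and the cross at (130,323) in the crop is unmoved. Closing.

>>> {"method": "carry_out", "body": {
  "rows": [
    {"dp": [0, 0, 0], "dr": [0, 0, 0], "fingers": 0.4},
    {"dp": [0, 0, 0], "dr": [0, 0, 0], "fingers": 0.4},
    {"dp": [0, 0, 0], "dr": [0, 0, 0], "fingers": 0.4},
    {"dp": [0, 0, 0], "dr": [0, 0, 0], "fingers": 0.4}
  ]
}}

```text
time: 3.08
tcp_pos: [0.5429, -0.2241, 0.0139]
ee_rot: [2.105, 2.329, 0.0]
contact_force: [-2.6, 1.8, 10.2]
finger_gap: 0.0483
```

```bash
python3 - <<'E'
from m import *
print(ctrl.observe()['tcp_pos'],ctrl.observe()['contact_force'],ctrl.observe()['ee_rot'])
c=cam('side');d=cam('top')
save(c,'s2.png',(255,215,315,275),9);save(d,'t2.png',(240,195,310,250),10)
E
```

```text
[ 0.5429 -0.2241  0.0139] [-2.564   1.8045 10.2196] [2.1054 2.3286 0.0004]
```

View pics/s2.png

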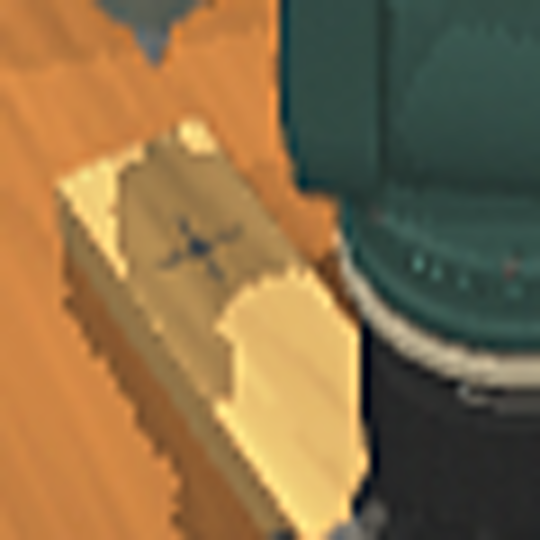

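View pics/t2.png

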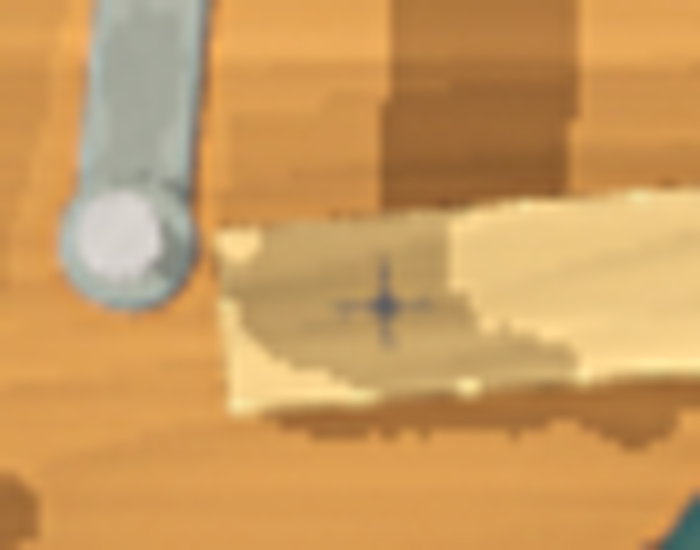

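```bash
python3 - <<'E'
from m import *
s=f(255,215,9);t=f(240,195,10)
c=tri(T,t(384,304),S,s(199,246));print(c, onz(T,*t(384,304),.028),onz(S,*s(199,246),.028))
print('tip',onz(S,*s(153,65),.036)); print('head',onz(T,*t(120,241),.138))
E
```

```text
(array([ 0.5261, -0.0615,  0.0289]), np.float64(0.00043690056385347703)) [ 0.5263 -0.0616  0.028 ] [ 0.5261 -0.0608  0.028 ]
tip [0.5384 0.0036 0.036 ]
head [0.5376 0.0043 0.138 ]
```

>>> {"method": "carry_out", "body": {
  "rows": [
    {"dp": [2, 13, 2], "dr": [0, 0, 0], "fingers": 0.4},
    {"dp": [5, 26, 2], "dr": [0, 0, 0], "fingers": 0.4},
    {"dp": [8, 39, 2], "dr": [0, 0, 0], "fingers": 0.4},
    {"dp": [10, 52, 2], "dr": [0, 0, 0], "fingers": 0.4},
    {"dp": [12.5, 63, 2], "dr": [0, 0, 0], "fingers": 0.4}
  ]
}}

```text
time: 3.8
tcp_pos: [0.5548, -0.1596, 0.0142]
ee_rot: [-2.106, -2.33, 0.0]
contact_force: [-0.4, -0.8, -1.5]
finger_gap: 0.0483
```

```bash
python3 - <<'E'
from m import *
print(ctrl.observe()['tcp_pos'],ctrl.observe()['contact_force'],ctrl.observe()['ee_rot'])
c=cam('side');d=cam('top')
save(c,'s3.png',(245,185,315,255),8);save(d,'t3.png',(220,195,300,250),9)
E
```

```text
[ 0.5548 -0.1596  0.0142] [-0.4238 -0.8337 -1.5028] [-2.1065 -2.3305  0.0001]
```

View pics/s3.png

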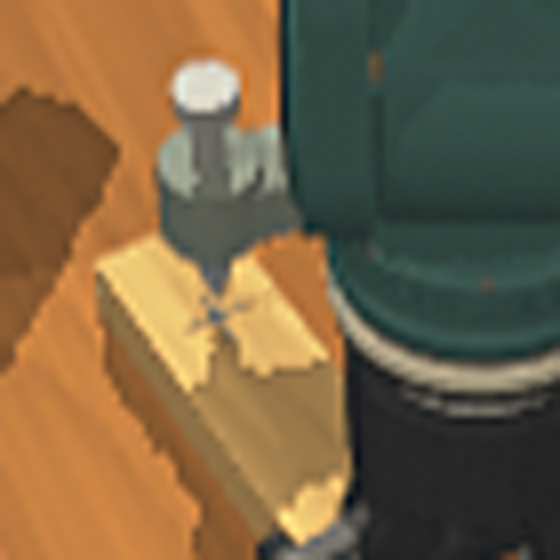

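View pics/t3.png

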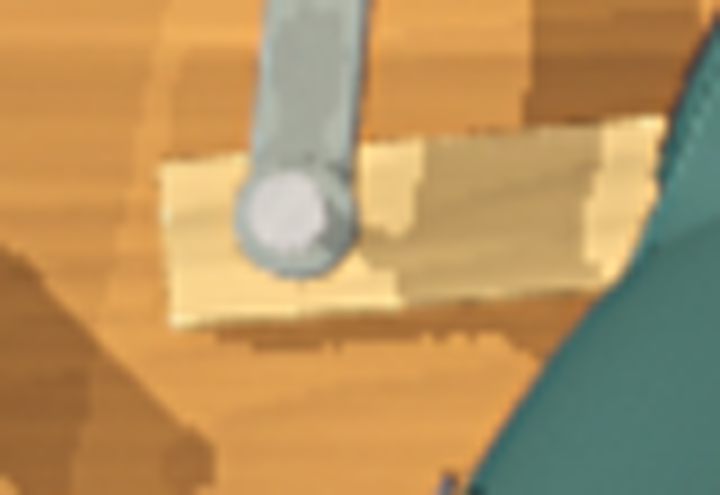

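```bash
python3 - <<'E'
from m import *
s=f(245,185,8);t=f(220,195,9)
print('cross',onz(S,*s(215,315),.028),'tip',onz(S,*s(216,292),.036),'head',onz(S,*s(206,85),.138),'headT',onz(T,*t(287,210),.138))
for p in[(162,166),(174,328)]: print('bc',onz(T,*t(*p),.028))
E
```

```text
cross [0.5375 0.003  0.028 ] tip [0.5394 0.006  0.036 ] head [0.5395 0.0048 0.138 ] headT [0.5395 0.0046 0.138 ]
bc [0.5567 0.0493 0.028 ]
bc [0.5077 0.0445 0.028 ]
```

>>> {"method": "carry_out", "body": {
  "rows": [
    {"dp": [1, 1.5, -0.5], "dr": [0, 0, 0], "fingers": 0.4},
    {"dp": [2, 2.5, -1], "dr": [0, 0, 0], "fingers": 0.4},
    {"dp": [2, 2.5, -1], "dr": [0, 0, 0], "fingers": 0.4}
  ]
}}

```text
time: 4.28
tcp_pos: [0.5566, -0.159, 0.0139]
ee_rot: [2.107, 2.329, -0.001]
contact_force: [-5.9, -2.7, 9.5]
finger_gap: 0.0486
```

>>> {"method": "carry_out", "body": {
  "rows": [
    {"dp": [0, 0, 0], "dr": [0, 0, 0], "fingers": 0.72},
    {"dp": [0, 0, 0], "dr": [0, 0, 0], "fingers": 0.72},
    {"dp": [0, 0, 0], "dr": [0, 0, 0], "fingers": 0.72}
  ]
}}

```text
time: 4.65
tcp_pos: [0.5568, -0.1583, 0.0132]
ee_rot: [-2.107, -2.33, -0.0]
contact_force: [0.4, 0.8, 0.1]
finger_gap: 0.0612
```

```bash
python3 - <<'E'
from m import *
print(ctrl.observe()['tcp_pos'],ctrl.observe()['contact_force'],ctrl.observe()['finger_gap'])
c=cam('side');d=cam('top')
save(c,'s4.png',(245,185,315,255),8);save(d,'t4.png',(220,195,300,250),9)
E
```

```text
[ 0.5568 -0.1583  0.0132] [0.3682 0.7532 0.0601] 0.06121379885471739
```

View pics/s4.png

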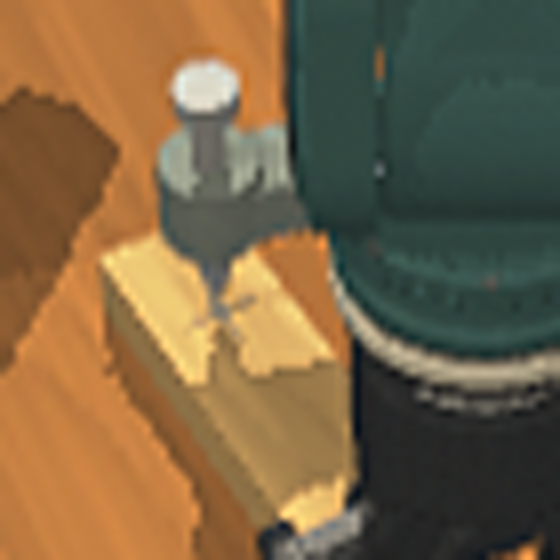

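View pics/t4.png

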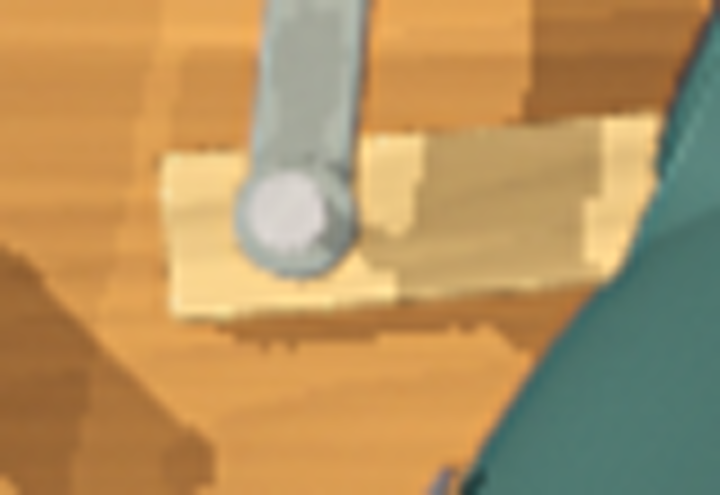

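```bash
python3 - <<'E'
from m import *
s=f(245,185,8);t=f(220,195,9)
print('cross',onz(S,*s(220,312),.028))
b=np.array([onz(T,*t(*p),.028) for p in[(164,158),(175,321)]]);print(b,b.mean(0)-.045*np.array([-.1,.995,0]))
for p in [(.5393,.0048)]: print(np.array(proj(S,[*p,.028])),s(220,312))
E
```

```text
cross [0.5396 0.0036 0.028 ]
[[0.5591 0.0488 0.028 ]
 [0.5098 0.0442 0.028 ]] [0.539  0.0017 0.028 ]
[271.7889 223.2963] (272.0625, 223.5625)
```

>>> {"method": "carry_out", "body": {
  "rows": [
    {"dp": [0, 0, 1.5], "dr": [0, 0, 0], "fingers": 0.4},
    {"dp": [0, 0, 1.5], "dr": [0, 0, 0], "fingers": 0.4},
    {"dp": [0, 0, 1.5], "dr": [0, 0, 0], "fingers": 0.4},
    {"dp": [0, 1.4, 1.5], "dr": [0, 0, 0], "fingers": 0.4},
    {"dp": [0, 1.4, 1.5], "dr": [0, 0, 0], "fingers": 0.4}
  ]
}}

```text
time: 5.38
tcp_pos: [0.5567, -0.1566, 0.0147]
ee_rot: [-2.107, -2.33, -0.0]
contact_force: [0.5, 0.4, -1.3]
finger_gap: 0.0484
```

>>> {"method": "carry_out", "body": {
  "rows": [
    {"dp": [0, 0, 0], "dr": [0, 0, 0], "fingers": 0.75},
    {"dp": [0, 0, 0], "dr": [0, 0, 0], "fingers": 0.75},
    {"dp": [0, 0, 0], "dr": [0, 0, 0], "fingers": 0.75},
    {"dp": [0, 0, 30], "dr": [0, 0, 0], "fingers": 0.75},
    {"dp": [0, 0, 80], "dr": [0, 0, 0], "fingers": 0.75}
  ]
}}

```text
time: 6.0
tcp_pos: [0.5558, -0.1564, 0.0946]
ee_rot: [-2.105, -2.328, 0.001]
contact_force: [0.2, -0.1, 1.1]
finger_gap: 0.0642
```

>>> {"method": "carry_out", "body": {
  "rows": [
    {"dp": [-30, 0, 60], "dr": [0, 0, 0], "fingers": 0.75},
    {"dp": [-60, 0, 120], "dr": [0, 0, 0], "fingers": 0.75},
    {"dp": [-100, 0, 160], "dr": [0, 0, 0], "fingers": 0.75},
    {"dp": [-150, 30, 190], "dr": [0, 0, 0], "fingers": 0.75},
    {"dp": [-190, 60, 210], "dr": [0, 0, 5], "fingers": 0.75}
  ]
}}

```text
time: 6.62
tcp_pos: [0.3653, -0.0963, 0.306]
ee_rot: [2.002, 2.419, 0.0]
contact_force: [0.4, 0.8, 0.8]
finger_gap: 0.064
```

```bash
python3 - <<'E'
from m import *
o=ctrl.observe();print(o['tcp_pos'],o['contact_force'],o['joints'])
c=cam('side');d=cam('top')
save(c,'s5f.png',k=1.4)
save(c,'s5.png',(245,185,315,255),8);save(d,'t5.png',(220,190,320,260),8)
E
```

```text
[ 0.3653 -0.0963  0.306 ] [0.4325 0.7807 0.7963] [-0.4744 -0.0079 -0.1718  1.4056  0.      0.9082]
```

View pics/s5.png

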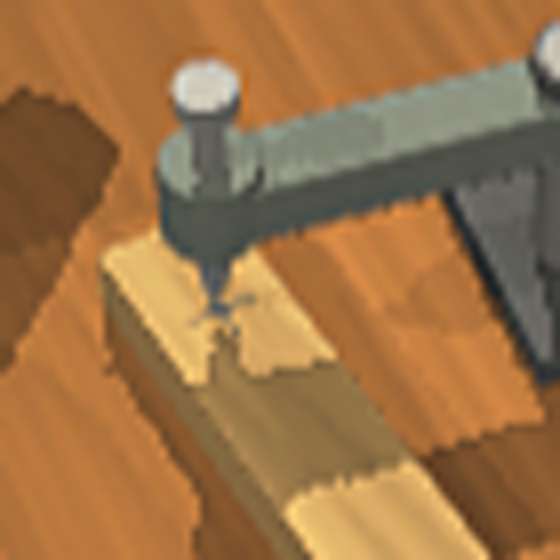

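View pics/t5.png

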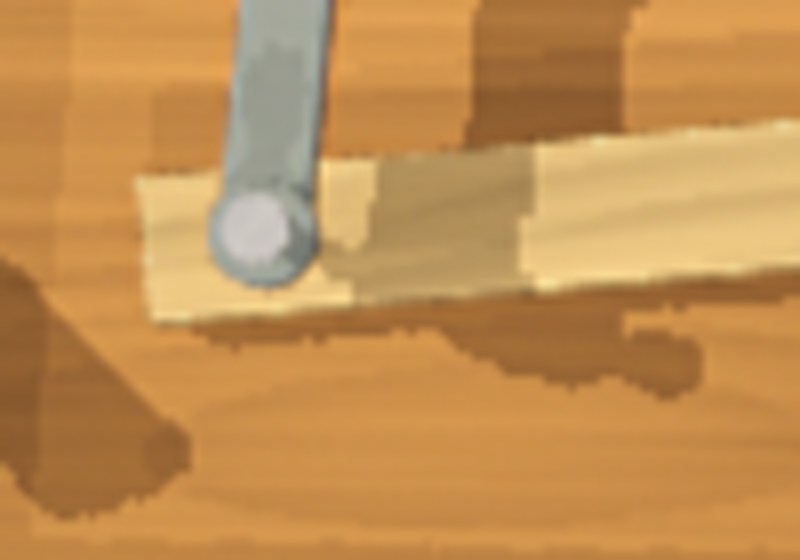

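View pics/s5f.png

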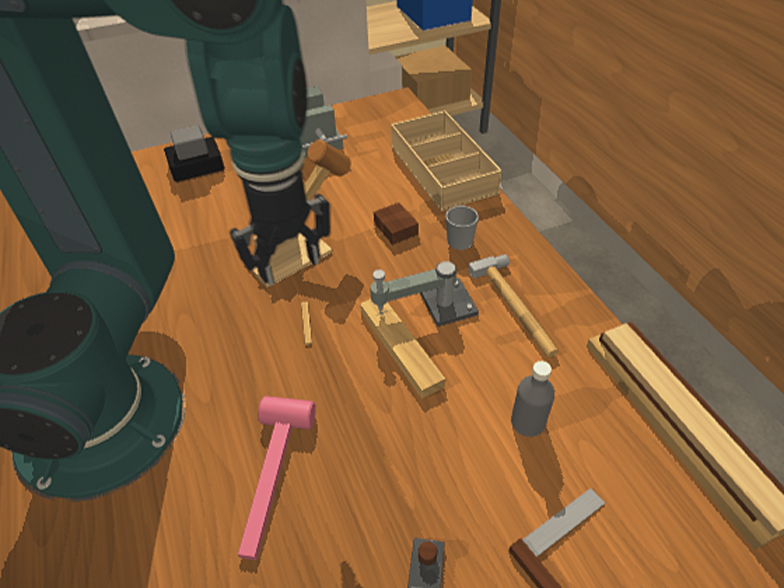

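```bash
python3 - <<'E'
from m import *
s=f(245,185,8);t=f(220,190,8)
print('cross',onz(S,*s(221,310),.028), 'tip',onz(S,*s(217,290),.036),'head',onz(S,*s(205,87),.138))
print('corners',[onz(T,*t(*p),.028) for p in[(137,179),(153,323)]])
# mallet plan
yaw=np.radians(15.3)
for el in(43,44.5):
  e=np.radians(el)
  d=np.array([np.cos(e)*np.cos(yaw),np.cos(e)*np.sin(yaw),np.sin(e)]);y=np.array([-np.sin(yaw),np.cos(yaw),0]);z=np.cross(d,y)
  print(el,'d',d,'z',z)
  G=np.array([.5141,.2896,.1592])-.004*d
  tz=-z;M=np.c_[np.cross(y,tz),y,tz]; M2=np.c_[np.cross(-y,tz),-y,tz]
  tcp=G+.019*tz
  cur=R.from_rotvec(ctrl.observe()['ee_rot']).as_matrix()
  print('tcp',tcp,'pre80',tcp-.08*tz)
  for m in(M,M2): print('dr',np.degrees(R.from_matrix(m@cur.T).as_rotvec()))
  print('cur y',cur[:,1])
E
```

```text
cross [0.5403 0.0043 0.028 ] tip [0.5401 0.0067 0.036 ] head [0.5389 0.004  0.138 ]
corners [array([0.5596, 0.0518, 0.028 ]), array([0.5105, 0.0451, 0.028 ])]
43 d [0.7054 0.193  0.682 ] z [-0.6578 -0.18    0.7314]
tcp [0.5238 0.2922 0.1426] pre80 [0.4712 0.2779 0.2011]
dr [-25.462  -40.567   89.4325]
dr [ 40.2009 -24.7867 -81.1648]
cur y [0.9819 0.1896 0.0031]
44.5 d [0.688  0.1882 0.7009] z [-0.6761 -0.185   0.7133]
tcp [0.5242 0.2924 0.1428] pre80 [0.4701 0.2776 0.1999]
dr [-26.3374 -41.9755  89.0813]
dr [ 41.5834 -25.6476 -80.8491]
cur y [0.9819 0.1896 0.0031]
```

The cross projects within about 1 mm of the punch axis, and the board is released. Next the mallet, in the leaning holder (not the pink one on the bench).

>>> {"method": "carry_out", "body": {
  "rows": [
    {"dp": [3, 36, 5], "dr": [0, 0, 9.4], "fingers": 0.75},
    {"dp": [6, 72, 5], "dr": [0, 0, 18.9], "fingers": 0.75},
    {"dp": [9, 108, 5], "dr": [0, 0, 28.3], "fingers": 0.75},
    {"dp": [12, 144, 5], "dr": [0, 0, 37.8], "fingers": 0.75},
    {"dp": [15, 180, 5], "dr": [0, 0, 47.2], "fingers": 0.75}
  ]
}}

```text
time: 7.35
tcp_pos: [0.382, 0.0844, 0.3097]
ee_rot: [0.859, 3.022, 0.0]
contact_force: [0.0, -0.2, 0.0]
finger_gap: 0.0639
```

>>> {"method": "carry_out", "body": {
  "rows": [
    {"dp": [8, 36, 0], "dr": [0, 0, 9.4], "fingers": 0.75},
    {"dp": [16, 72, 0], "dr": [0, 0, 18.9], "fingers": 0.75},
    {"dp": [24, 108, -5], "dr": [0, 0, 28.3], "fingers": 0.75},
    {"dp": [32, 144, -10], "dr": [0, 0, 37.8], "fingers": 0.75},
    {"dp": [40, 180, -20], "dr": [0, 0, 47.2], "fingers": 0.75}
  ]
}}

```text
time: 7.98
tcp_pos: [0.4223, 0.2647, 0.2895]
ee_rot: [-0.422, 3.113, 0.0]
contact_force: [0.4, -0.8, -0.2]
finger_gap: 0.064
```

>>> {"method": "carry_out", "body": {
  "rows": [
    {"dp": [0, 0, 0], "dr": [2.8, -10, 0], "fingers": 0.75},
    {"dp": [0, 0, 0], "dr": [5.5, -20, 0], "fingers": 0.75},
    {"dp": [0, 0, 0], "dr": [8, -30, 0], "fingers": 0.75},
    {"dp": [0, 0, 0], "dr": [10.5, -39, 0], "fingers": 0.75},
    {"dp": [0, 0, 0], "dr": [11.5, -42.2, 0], "fingers": 0.75}
  ]
}}

```text
time: 8.6
tcp_pos: [0.4201, 0.2627, 0.289]
ee_rot: [-0.314, 2.358, 0.128]
contact_force: [0.1, 0.5, -0.3]
finger_gap: 0.064
```

```bash
python3 - <<'E'
from m import *
o=ctrl.observe();print(o['tcp_pos'],o['contact_force'],o['joints']);print(R.from_rotvec(o['ee_rot']).as_matrix())
E
```

```text
[0.4201 0.2627 0.289 ] [ 0.0606  0.4543 -0.3456] [ 0.4792 -0.2538 -0.7352  0.3344 -0.1468  0.156 ]
[[-0.6955 -0.2622  0.669 ]
 [-0.1881  0.965   0.1827]
 [-0.6935  0.0013 -0.7204]]
```

>>> {"method": "carry_out", "body": {
  "rows": [
    {"dp": [0, 0, -25], "dr": [0, 0, 0], "fingers": 0.75},
    {"dp": [20, 6, -55], "dr": [0, 0, 0], "fingers": 0.75},
    {"dp": [45, 12, -85], "dr": [0, 0, 0], "fingers": 0.75},
    {"dp": [64, 18.5, -103], "dr": [0, 0, 0], "fingers": 0.75},
    {"dp": [64, 18.5, -103], "dr": [0, 0, 0], "fingers": 0.75}
  ]
}}

```text
time: 9.22
tcp_pos: [0.486, 0.2815, 0.185]
ee_rot: [-0.314, 2.364, 0.126]
contact_force: [-0.5, -0.4, 0.5]
finger_gap: 0.0642
```

```bash
python3 - <<'E'
from m import *
o=ctrl.observe();print(o['tcp_pos'],o['contact_force'])
c=cam('side');d=cam('top')
save(c,'s6.png',(165,70,275,205),4.4);save(d,'t6.png',(95,170,215,300),4.4)
E
```

```text
[0.486  0.2815 0.185 ] [-0.5025 -0.4426  0.5249]
```

View pics/s6.png

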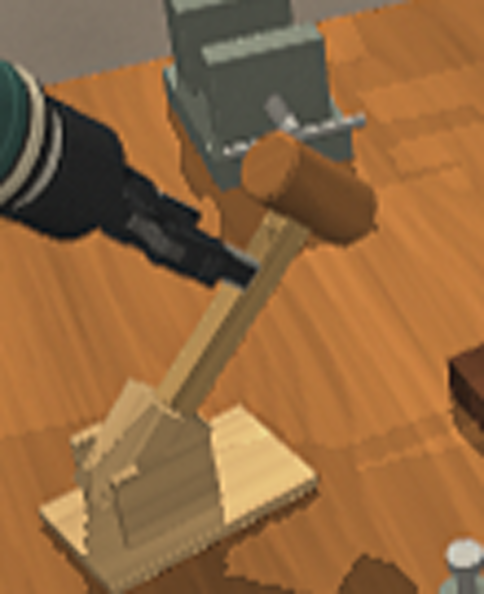

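View pics/t6.png

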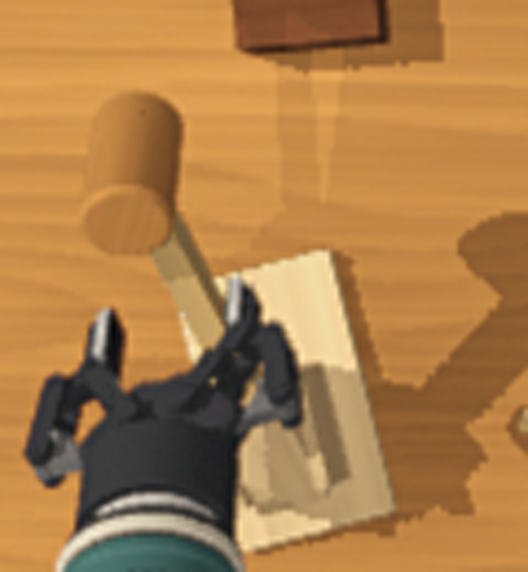

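```bash
python3 - <<'E'
from m import *
o=ctrl.observe();M=R.from_rotvec(o['ee_rot']).as_matrix();p=o['tcp_pos'];tz=M[:,2];y=M[:,1]
t=lambda q:((q[0]-95+.5)*4.4-.5,(q[1]-170+.5)*4.4-.5)
s=lambda q:((q[0]-165+.5)*4.4-.5,(q[1]-70+.5)*4.4-.5)
for a in(-.008,0,.03,.045,.06): 
  print(a,[np.round(t(proj(T,p+a*tz+b*y))) for b in(-.03,-.009,0,.009,.03)],np.round(s(proj(S,p+a*tz))))
H=np.array([.5554,.3004,.2013]);d=np.array([.688,.18,.703])
for L in(.06,.08,.1): print(L,t(proj(T,H-L*d+.013*np.array([-.68,-.178,.711]))))
E
```

```text
-0.008 [array([225., 294.]), array([187., 304.]), array([171., 308.]), array([155., 312.]), array([116., 321.])] [214. 244.]
0 [array([226., 284.]), array([188., 294.]), array([172., 298.]), array([156., 302.]), array([118., 311.])] [223. 248.]
0.03 [array([228., 248.]), array([191., 258.]), array([175., 261.]), array([159., 265.]), array([122., 275.])] [254. 263.]
0.045 [array([229., 231.]), array([192., 240.]), array([177., 244.]), array([161., 248.]), array([124., 257.])] [269. 270.]
0.06 [array([230., 214.]), array([194., 223.]), array([178., 227.]), array([163., 230.]), array([126., 239.])] [283. 277.]
0.06 (np.float64(172.80442068911393), np.float64(261.56022658678086))
0.08 (np.float64(186.07640343693348), np.float64(286.8518456151801))
0.1 (np.float64(199.04752325042259), np.float64(311.57012825071104))
```

>>> {"method": "carry_out", "body": {
  "rows": [
    {"dp": [10, 2.5, -11], "dr": [0, 0, 0], "fingers": 0.75},
    {"dp": [20, 5, -22], "dr": [0, 0, 0], "fingers": 0.75},
    {"dp": [30, 8, -33], "dr": [0, 0, 0], "fingers": 0.75},
    {"dp": [39, 10.8, -42], "dr": [0, 0, 0], "fingers": 0.75},
    {"dp": [39, 10.8, -42], "dr": [0, 0, 0], "fingers": 0.75}
  ]
}}

```text
time: 9.95
tcp_pos: [0.5248, 0.2926, 0.1448]
ee_rot: [-0.314, 2.361, 0.127]
contact_force: [-0.6, -0.4, 0.4]
finger_gap: 0.064
```

```bash
python3 - <<'E'
from m import *
o=ctrl.observe();print(o['tcp_pos'],o['contact_force'])
c=cam('side');d=cam('top')
save(c,'s7.png',(165,70,275,205),4.4);save(d,'t7.png',(95,170,215,300),4.4)
E
```

```text
[0.5248 0.2926 0.1448] [-0.6284 -0.409   0.3723]
```

View pics/s7.png

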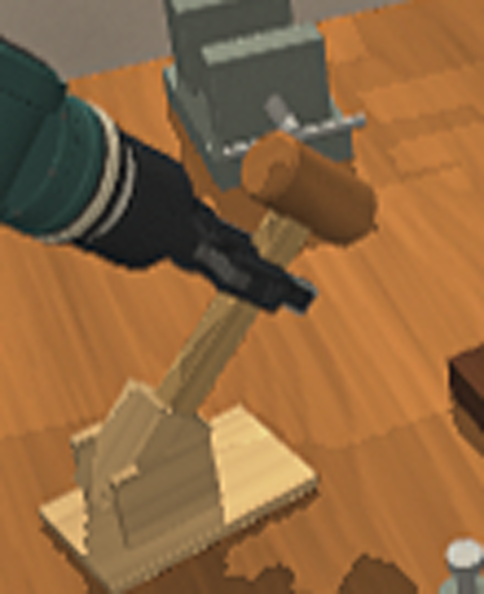

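View pics/t7.png

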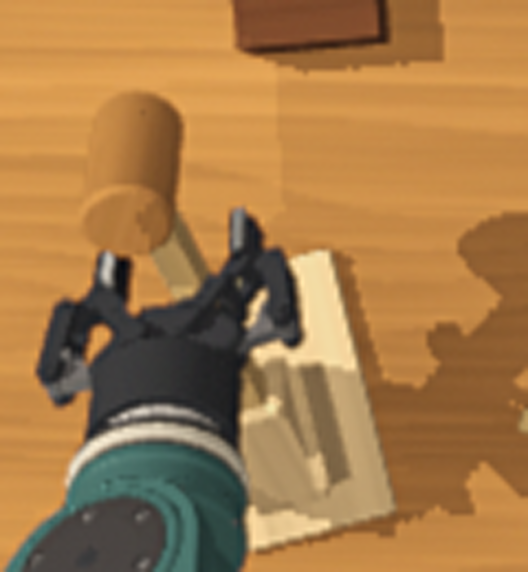

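The fingers straddle the mallet's handle about 60 mm below the head in both views. Closing.

>>> {"method": "carry_out", "body": {
  "rows": [
    {"dp": [0, 0, 0], "dr": [0, 0, 0], "fingers": 0.3},
    {"dp": [0, 0, 0], "dr": [0, 0, 0], "fingers": 0.05},
    {"dp": [0, 0, 0], "dr": [0, 0, 0], "fingers": 0.05},
    {"dp": [0, 0, 0], "dr": [0, 0, 0], "fingers": 0.05},
    {"dp": [0, 0, 0], "dr": [0, 0, 0], "fingers": 0.05}
  ]
}}

```text
time: 10.68
tcp_pos: [0.5248, 0.2926, 0.145]
ee_rot: [-0.314, 2.361, 0.128]
contact_force: [-2.8, 0.6, 4.0]
finger_gap: 0.0174
```

```bash
python3 - <<'E'
from m import *
o=ctrl.observe();print(o['tcp_pos'],o['contact_force'],o['ft_torque'],o['finger_gap'])
c=cam('side');d=cam('top')
save(c,'s8.png',(195,95,255,170),8);save(d,'t8.png',(100,175,165,260),7)
E
```

```text
[0.5248 0.2926 0.145 ] [-2.772   0.6065  3.9695] [ 0.1192  0.5096 -0.1424] 0.017396722055428946
```

View pics/s8.png

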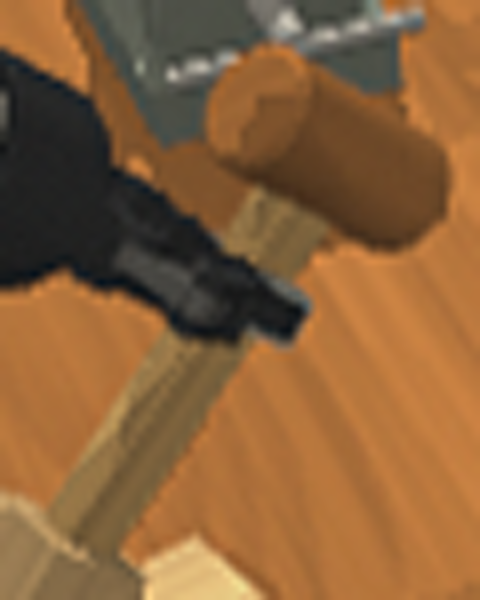

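View pics/t8.png

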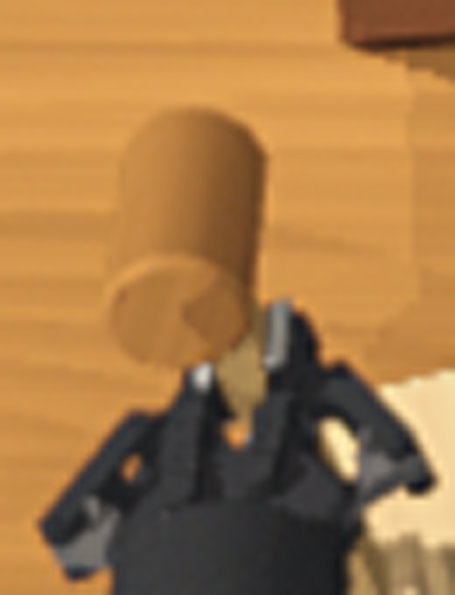

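Gripped (17.4 mm gap). Draw it along the handle, gently at first.

>>> {"method": "carry_out", "body": {
  "rows": [
    {"dp": [3.5, 1, 3.5], "dr": [0, 0, 0], "fingers": 0.05},
    {"dp": [7, 2, 7], "dr": [0, 0, 0], "fingers": 0.05},
    {"dp": [10.5, 3, 10.5], "dr": [0, 0, 0], "fingers": 0.05},
    {"dp": [14, 4, 14], "dr": [0, 0, 0], "fingers": 0.05}
  ]
}}

```text
time: 11.28
tcp_pos: [0.5375, 0.296, 0.1569]
ee_rot: [-0.315, 2.365, 0.126]
contact_force: [0.5, 0.9, -2.4]
finger_gap: 0.0173
```

>>> {"method": "carry_out", "body": {
  "rows": [
    {"dp": [7, 2, 7], "dr": [0, 0, 0], "fingers": 0.05},
    {"dp": [14, 4, 14], "dr": [0, 0, 0], "fingers": 0.05},
    {"dp": [21, 6, 21], "dr": [0, 0, 0], "fingers": 0.05},
    {"dp": [28, 8, 28], "dr": [0, 0, 0], "fingers": 0.05}
  ]
}}

```text
time: 11.78
tcp_pos: [0.5674, 0.3047, 0.1875]
ee_rot: [-0.314, 2.361, 0.128]
contact_force: [0.7, 1.0, -2.7]
finger_gap: 0.0173
```

>>> {"method": "carry_out", "body": {
  "rows": [
    {"dp": [7, 2, 7], "dr": [0, 0, 0], "fingers": 0.05},
    {"dp": [14, 4, 14], "dr": [0, 0, 0], "fingers": 0.05},
    {"dp": [21, 6, 21], "dr": [0, 0, 0], "fingers": 0.05},
    {"dp": [28, 8, 28], "dr": [0, 0, 0], "fingers": 0.05}
  ]
}}

```text
time: 12.28
tcp_pos: [0.5952, 0.3126, 0.2152]
ee_rot: [-0.314, 2.361, 0.128]
contact_force: [-0.6, -0.4, -2.3]
finger_gap: 0.0172
```

```bash
python3 - <<'E'
from m import *
o=ctrl.observe();print(o['tcp_pos'],o['contact_force'],o['ft_torque'],o['finger_gap'],o['joints'])
c=cam('side');d=cam('top')
save(c,'s9.png',(165,30,305,205),3.4);save(d,'t9.png',(65,150,215,300),3.6)
E
```

```text
[0.5952 0.3126 0.2152] [-0.6219 -0.4486 -2.3133] [-0.2303  0.9112  0.0031] 0.017230778103805203 [ 0.4028  0.1261 -0.6203  0.0658 -0.0944  0.1007]
```

View pics/s9.png

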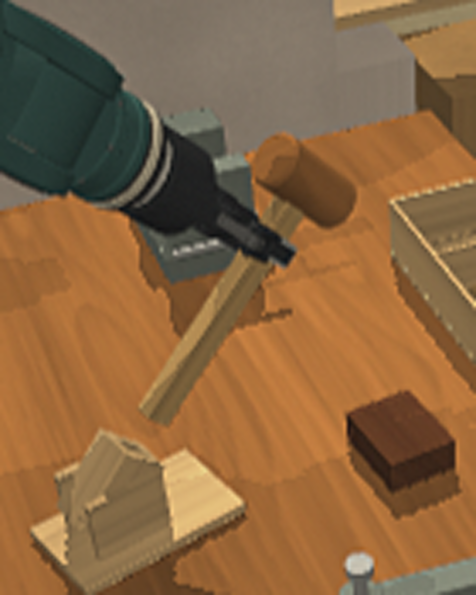

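View pics/t9.png

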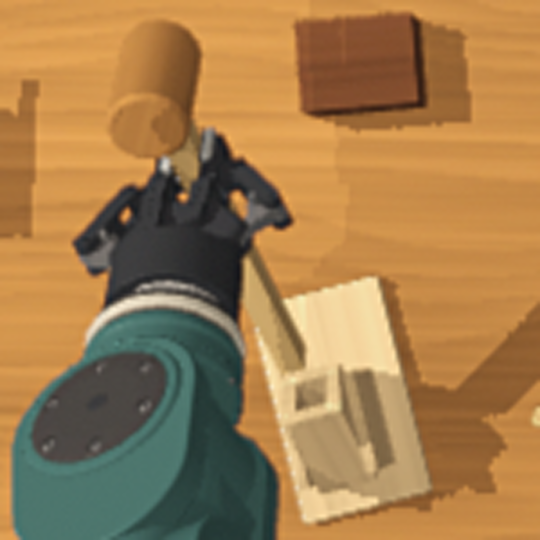

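The mallet is clear of the holder. Next, raise it and level it.

>>> {"method": "carry_out", "body": {
  "rows": [
    {"dp": [-10, -5, 30], "dr": [-2.2, 8, 0], "fingers": 0.05},
    {"dp": [-20, -10, 60], "dr": [-4.4, 16, 0], "fingers": 0.05},
    {"dp": [-30, -15, 85], "dr": [-6.6, 24, 0], "fingers": 0.05},
    {"dp": [-40, -20, 105], "dr": [-8.7, 32, 0], "fingers": 0.05},
    {"dp": [-50, -25, 115], "dr": [-10.5, 38.5, 0], "fingers": 0.05}
  ]
}}

```text
time: 13.0
tcp_pos: [0.5517, 0.2907, 0.3224]
ee_rot: [-0.39, 2.918, 0.038]
contact_force: [0.2, 1.3, -3.1]
finger_gap: 0.0175
```

>>> {"method": "carry_out", "body": {
  "rows": [
    {"dp": [-5, -25, 0], "dr": [-1.0, 3.7, 0], "fingers": 0.05},
    {"dp": [-10, -55, 0], "dr": [-1.0, 3.7, 0], "fingers": 0.05},
    {"dp": [-16, -85, 0], "dr": [-1.0, 3.7, 0], "fingers": 0.05},
    {"dp": [-22, -115, 0], "dr": [-1.0, 3.7, 0], "fingers": 0.05},
    {"dp": [-26, -130, 0], "dr": [-1.0, 3.7, 0], "fingers": 0.05}
  ]
}}

```text
time: 13.62
tcp_pos: [0.5261, 0.1598, 0.3207]
ee_rot: [-0.397, 2.981, 0.026]
contact_force: [0.2, 0.1, -2.9]
finger_gap: 0.0174
```

```bash
python3 - <<'E'
from m import *
o=ctrl.observe();print(o['tcp_pos'],o['contact_force'],o['ft_torque'],o['finger_gap'],o['joints']);print(R.from_rotvec(o['ee_rot']).as_matrix())
c=cam('side');d=cam('top')
save(c,'s10.png',k=1.4);save(d,'t10.png',k=1.4)
E
```

```text
[0.5261 0.1598 0.3207] [ 0.2362  0.1472 -2.9445] [-0.0979  0.224  -0.0164] 0.017372239187948186 [ 0.1382  0.1964  0.0916  1.332   0.0161 -0.1254]
[[-0.9564 -0.2616  0.13  ]
 [-0.2593  0.9652  0.0344]
 [-0.1345 -0.0008 -0.9909]]
```

View pics/s10.png

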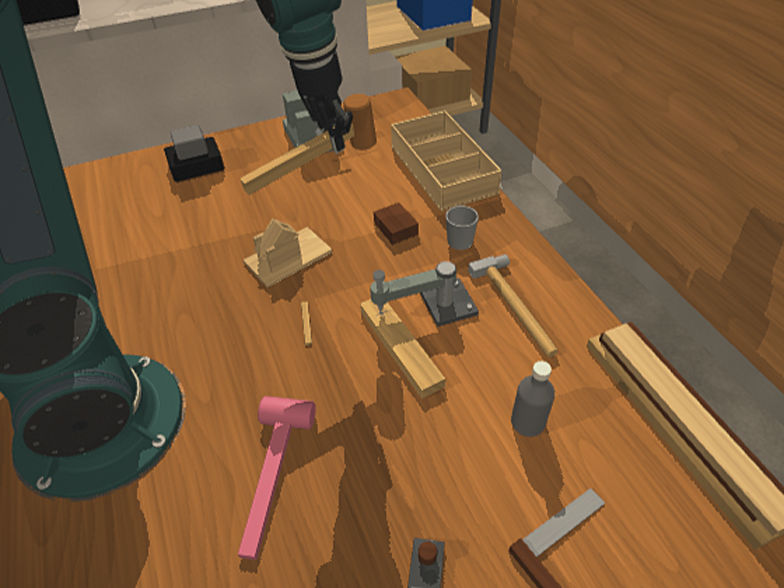

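View pics/t10.png

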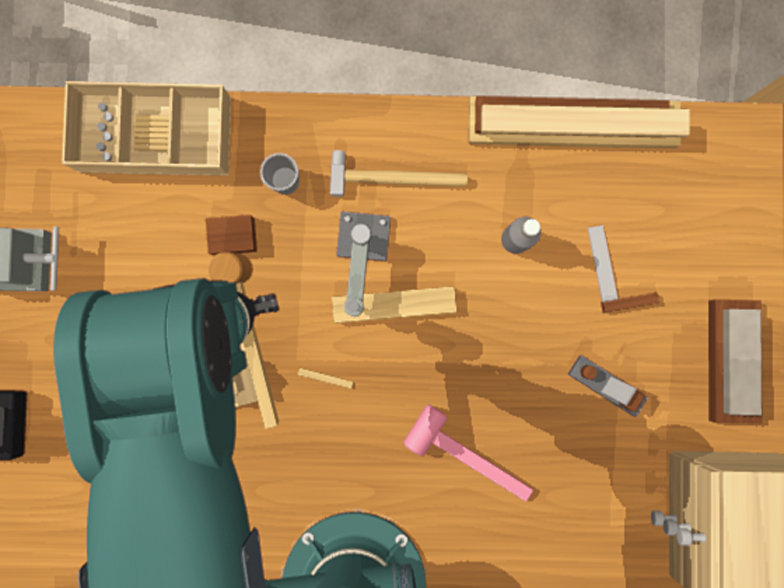

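>>> {"method": "carry_out", "body": {
  "rows": [
    {"dp": [-8, -30, 0], "dr": [-1, 3.7, 0], "fingers": 0.05},
    {"dp": [-16, -60, 0], "dr": [-2, 7.4, 0], "fingers": 0.05},
    {"dp": [-28, -100, 0], "dr": [-2, 7.4, 0], "fingers": 0.05},
    {"dp": [-38, -140, -20], "dr": [-2, 7.4, 0], "fingers": 0.05},
    {"dp": [-48, -172, -50], "dr": [-2, 7.4, 0], "fingers": 0.05}
  ]
}}

```text
time: 14.35
tcp_pos: [0.479, -0.0118, 0.2705]
ee_rot: [-0.416, 3.111, -0.001]
contact_force: [1.0, -0.1, -1.9]
finger_gap: 0.0172
```

>>> {"method": "carry_out", "body": {
  "rows": [
    {"dp": [0, 0, 0], "dr": [0, 0, 0], "fingers": 0.05},
    {"dp": [0, 0, 0], "dr": [0, 0, 0], "fingers": 0.05}
  ]
}}

```text
time: 14.6
tcp_pos: [0.479, -0.0104, 0.2713]
ee_rot: [-0.416, 3.112, -0.001]
contact_force: [-0.6, -0.2, -2.1]
finger_gap: 0.0174
```

```bash
python3 - <<'E'
from m import *
o=ctrl.observe();print(o['tcp_pos'],o['contact_force'],o['finger_gap'],o['joints']);print(R.from_rotvec(o['ee_rot']).as_matrix())
c=cam('side');d=cam('top')
save(c,'s11.png',(190,120,320,260),4.2);save(d,'t11.png',(200,150,340,300),4)
E
```

```text
[ 0.479  -0.0104  0.2713] [-0.5598 -0.1524 -2.0895] 0.017397133273067168 [-0.1922  0.1728 -0.0612  1.3349  0.0003 -0.4582]
[[-0.9648 -0.2628  0.002 ]
 [-0.2628  0.9648 -0.0001]
 [-0.0019 -0.0006 -1.    ]]
```

View pics/s11.png

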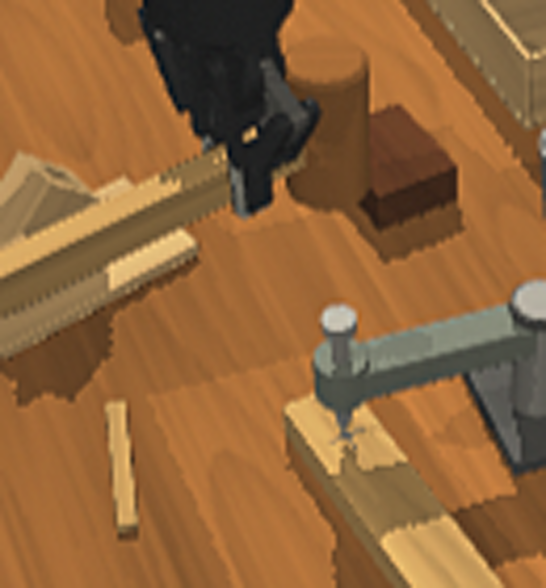

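View pics/t11.png

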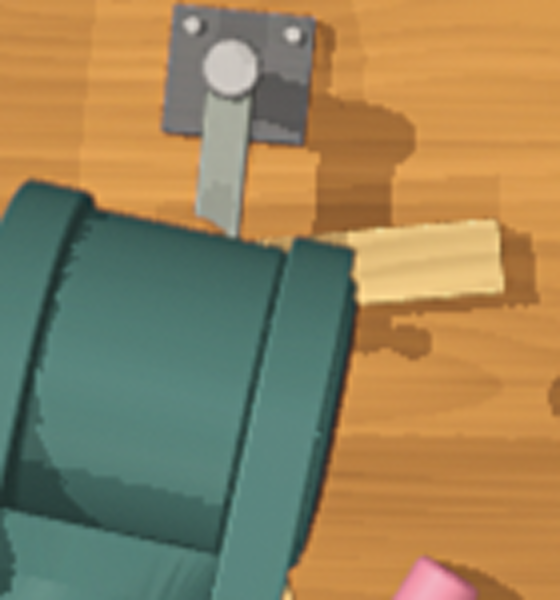

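```bash
python3 - <<'E'
from m import *
o=ctrl.observe();p=o['tcp_pos'];x=np.array([.9648,.2628,0]);y=np.array([-.2628,.9648,0]);z=np.array([0,0,1.])
s=lambda q:np.round([(q[0]-190+.5)*4.2-.5,(q[1]-120+.5)*4.2-.5],1)
for sl in(-2,0,2):
  e=np.radians(sl);d=np.cos(e)*x+np.sin(e)*z;zz=np.cos(e)*z-np.sin(e)*x
  G=p+.019*z
  for L in(.06,.066):
    H=G+L*d
    print(sl,L,'top',s(proj(S,H+.045*zz)),'bot',s(proj(S,H-.045*zz)),'edge-60',s(proj(S,H-.12*d-.009*y+.013*zz)),'edge-160',s(proj(S,H-.16*d-.009*y+.013*zz)),'low',s(proj(S,H-.16*d-.009*y-.013*zz)))
c=ctrl.camera('side');save(c,'s12.png',(160,120,290,220),6)
E
```

```text
-2 0.06 top [322.   58.8] bot [324.9 188.7] edge-60 [147.5 203.8] edge-160 [ 80.8 235.7] low [ 86.5 273.7]
-2 0.066 top [331.   54.7] bot [333.3 184.5] edge-60 [157.3 199.1] edge-160 [ 91.  230.8] low [ 96.5 268.8]
0 0.06 top [319.5  56.7] bot [327.  184.7] edge-60 [147.2 207.2] edge-160 [ 80.9 241.2] low [ 88.1 278.2]
0 0.066 top [328.5  52.2] bot [335.3 180.3] edge-60 [156.9 202.2] edge-160 [ 91. 236.] low [ 98.  273.1]
2 0.06 top [316.9  54.7] bot [328.9 180.8] edge-60 [147.  210.6] edge-160 [ 81.3 246.6] low [ 89.9 282.6]
2 0.066 top [325.9  50. ] bot [337.3 176. ] edge-60 [156.6 205.3] edge-160 [ 91.3 241.1] low [ 99.7 277.2]
```

View pics/s12.png

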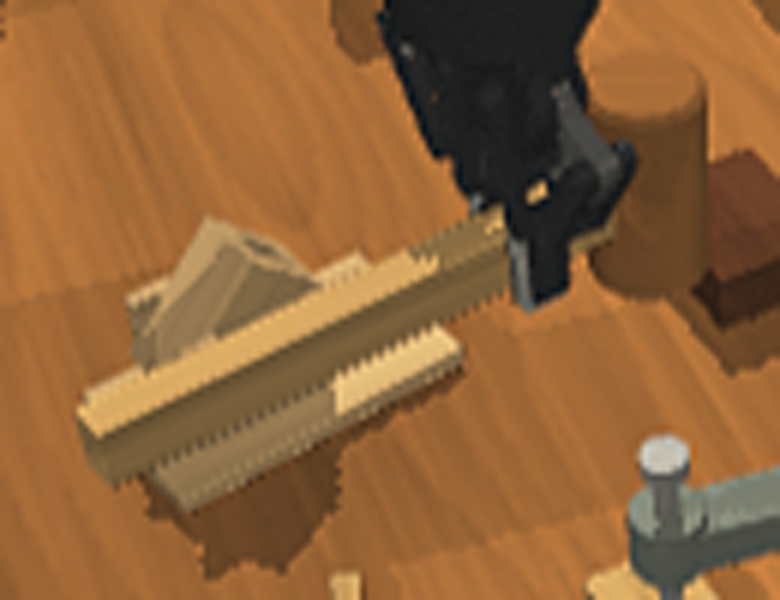

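```bash
python3 - <<'E'
from m import *
from scipy.optimize import least_squares
o=ctrl.observe();p=o['tcp_pos'];x=np.array([.9648,.2628,0]);y=np.array([-.2628,.9648,0]);z=np.array([0,0,1.])
s=lambda q:np.array([(q[0]-160+.5)*6-.5,(q[1]-120+.5)*6-.5])
def geo(q):
  L,e,dz,dy=q
  d=np.cos(e)*x+np.sin(e)*z;zz=np.cos(e)*z-np.sin(e)*x
  H=p+(.019+dz)*z+L*d+dy*y
  return H,d,zz
def res(q):
  H,d,zz=geo(q);F=H-.24*d;r=[]
  # foot corners
  for b,c,m in((-1,1,(103,437)),(1,1,(78,405)),(-1,-1,(115,485))):
    r+=list(s(proj(S,F+b*.009*y+c*.013*zz))-m)
  # edges far end: perpendicular distance
  for b,c,m in((-1,1,(512,235)),(1,1,(505,205)),(-1,-1,(505,292))):
    A=s(proj(S,F+b*.009*y+c*.013*zz));B=s(proj(S,F+.15*d+b*.009*y+c*.013*zz));t=(B-A)/np.linalg.norm(B-A);w=np.array(m)-A
    r.append(t[0]*w[1]-t[1]*w[0])
  r+=[(q[2])/.003*3,q[3]/.002*3]
  return r
k=least_squares(res,[.064,0,0,0]);print(k.x[0],np.degrees(k.x[1]),k.x[2:],np.round(k.fun,1))
H,d,zz=geo(k.x);print('H',H,'bottom',H-.045*zz,'TCP',p)
for nm,c in(('top',1),('bot',-1)): print(nm,[np.round(s(proj(S,H+c*.045*zz+.024*(np.cos(a)*d+np.sin(a)*y)))) for a in np.linspace(0,2*np.pi,9)[:-1]])
E
```

```text
0.0633309896472117 -1.6855691685371919 [-0.0008 -0.0001] [ 0.  -3.2 -0.8  0.4  0.8  2.9 -0.5  3.3 -2.5 -0.8 -0.1]
H [0.5402 0.0063 0.2877] bottom [0.5389 0.006  0.2427] TCP [ 0.4791 -0.0103  0.2714]
top [array([697.,  59.]), array([655.,  45.]), array([608.,  53.]), array([583.,  78.]), array([595., 107.]), array([638., 121.]), array([686., 113.]), array([711.,  87.])]
bot [array([699., 243.]), array([659., 229.]), array([615., 237.]), array([592., 263.]), array([603., 292.]), array([643., 307.]), array([689., 298.]), array([711., 272.])]
```

>>> {"method": "carry_out", "body": {
  "rows": [
    {"dp": [0, -1, -10], "dr": [0.4, -1.4, 0], "fingers": 0.05},
    {"dp": [-1, -1.5, -25], "dr": [0.4, -1.4, 0], "fingers": 0.05},
    {"dp": [-1, -1.5, -40], "dr": [0.4, -1.4, 0], "fingers": 0.05},
    {"dp": [-1, -1.5, -52], "dr": [0.4, -1.4, 0], "fingers": 0.05},
    {"dp": [-1, -1.5, -61], "dr": [0.4, -1.4, 0], "fingers": 0.05}
  ]
}}

```text
time: 15.38
tcp_pos: [0.4776, -0.0123, 0.2094]
ee_rot: [-0.413, 3.088, 0.005]
contact_force: [-0.8, -0.4, -2.1]
finger_gap: 0.017
```

>>> {"method": "carry_out", "body": {
  "rows": [
    {"dp": [0, 0, 0], "dr": [0, 0, 0], "fingers": 0.05},
    {"dp": [0, 0, 0], "dr": [0, 0, 0], "fingers": 0.05}
  ]
}}

```text
time: 15.62
tcp_pos: [0.4776, -0.0126, 0.2101]
ee_rot: [-0.413, 3.087, 0.005]
contact_force: [-0.9, -0.3, -1.9]
finger_gap: 0.0175
```

```bash
python3 - <<'E'
from m import *
o=ctrl.observe();print(o['tcp_pos'],o['contact_force'],o['ft_torque'],o['finger_gap'],o['qvel']);print(R.from_rotvec(o['ee_rot']).as_matrix())
c=cam('side');d=cam('top')
save(c,'s13.png',(180,130,310,230),6);save(d,'t13.png',k=1.4);save(c,'s13f.png',k=1.4)
E
```

```text
[ 0.4776 -0.0126  0.2101] [-0.9247 -0.3323 -1.872 ] [-0.0152  0.0004  0.0421] 0.017458674336293747 [-0.0002 -0.0026  0.0024 -0.0023 -0.0013  0.001 ]
[[-0.9646 -0.2626  0.0261]
 [-0.2625  0.9649  0.0067]
 [-0.0269 -0.0004 -0.9996]]
```

View pics/s13.png

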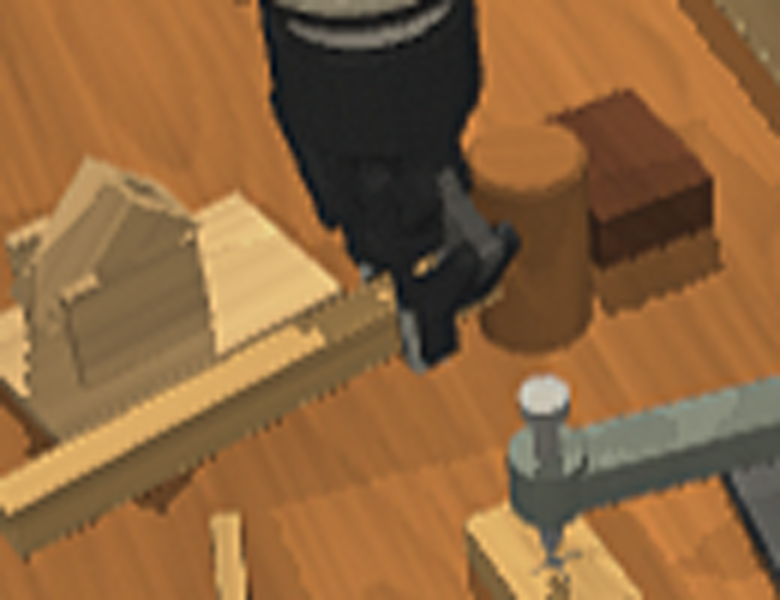

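View pics/t13.png

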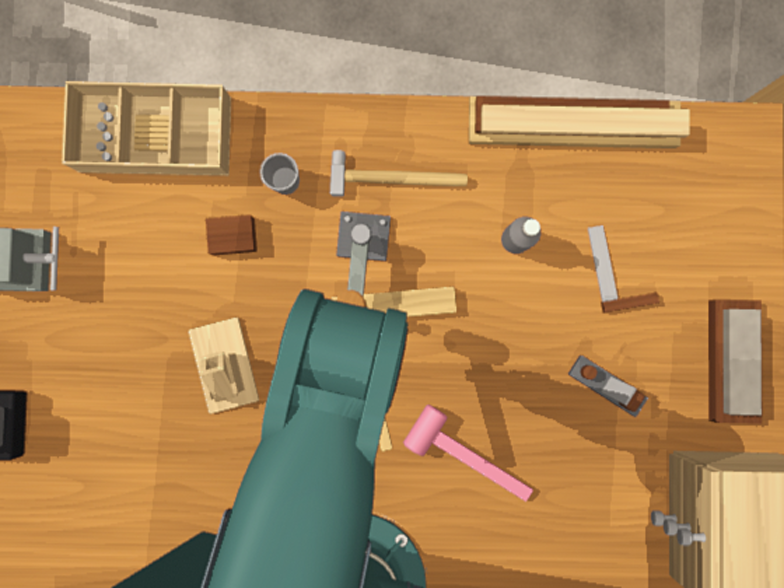

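View pics/s13f.png

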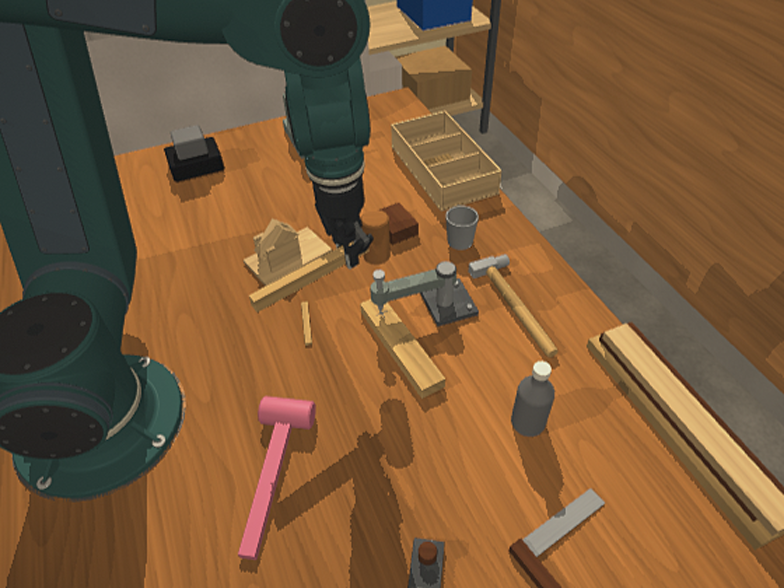

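```bash
python3 - <<'E'
from m import *
s=lambda q:np.array([(q[0]-180+.5)*6-.5,(q[1]-130+.5)*6-.5])
for zz in(.178,.183,.273):
  P=np.array([s(proj(S,[.5393+.024*np.cos(a),.0047+.024*np.sin(a),zz])) for a in np.linspace(0,6.283,60)])
  print(zz,'min',P.min(0),'max',P.max(0))
# measured: top ellipse x467-587,y120-195 ; bottom x480-593, max y 352
print(onz(S,180+(527.5)/6-.5,130+157.5/6-.5,.273))
print(onz(S,180+(527.5)/6-.5,130+157.5/6-.5,.268))
H,g=ctrl.observe()['tcp_pos'],0
print(H+[.0633*.9648+.019*-.026,.0633*.2628,.019-.045])
E
```

```text
0.178 min [482.5624 287.0156] max [597.7245 366.9016]
0.183 min [481.8821 278.3182] max [597.4348 358.2104]
0.273 min [468.7952 111.1926] max [591.8624 190.8564]
[0.5366 0.0016 0.273 ]
[0.5386 0.0071 0.268 ]
[0.5382 0.004  0.1842]
```

```bash
python3 - <<'E'
from h import *
o=ctrl.observe();print(o['time'],o['tcp_pos'],o['finger_gap'])
print(ctrl.finish_job())
E
```

```text
15.725 [ 0.47760848 -0.01263348  0.21016927] 0.01742996091239989
the job is handed in; nothing more can be done
None
```

I slid the board along the bench and let go of it, then drew the mallet from its holder. It is now held level over the punch's head with one face down, not touching. I handed the job in at 15.7 s, and no reading along the way came near a force limit.

- **Board:** in the side view the cross lies within about 1 to 2 mm of straight below the punch tip. It had not visibly moved in the last picture. During one short stretch of the slide the tool read about 1.5 N downwards. The board may have been partly carried, by a few tenths of a millimetre at most.
- **Mallet:** the handle sloped 1.7° down towards the head, so I turned it back by about 1.5°. I did not measure the level again after that; the head's outline simply looked upright. The striking face is about 46 mm above the punch's head and within about 2 mm of its centre, and the grip was steady with the fingers 17.4 mm apart.
- **Disagreements and limits:**
  - The arm blocked the top camera at the end, so the final mallet check rests on the side view and the tool pose. These two differ by about 1 mm sideways and about 2 mm in height.
  - Early on, the holder's base plate put the foot of the slot about 20 mm from where I had measured the mallet. I trusted the direct view of the mallet, and the grip bore that out.
- **Other things:** in the last pictures everything else on the bench is where it started, by eye.

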